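# Turn the reference plate over against the stop

## Task

Turn the flat reference plate over so that its black side faces up for the thermal camera, without ever pinching or lifting it. With the fingertips, push the plate along the surface against the bevelled stop until it tips up and stands leaning on the stop, then reach behind its top edge and push it back the way it came so that it falls over and lies flat, black side up, in front of the stop. Do not disturb the other things on the board.

Things in the scene. Friction and masses are not known exactly. Their poses are not given: they have to be found in the camera images.
- stop: Fixed low wall, slippery white front that curves up from the surface, blue back; 180 mm wide (y), 42 mm high at the front. Origin at surface height, mid width, straight below the top front edge; back is 12 mm behind that; +x points level through the wall, away from the plate; z up. Two feet 8 mm high, 24 mm wide reach to x = 42 mm at y = +-70 mm. Behind the wall's middle nothing tall within 70 mm.
- stop_foot (a point): Middle of the line where the curved front meets the surface, 18 mm in front of the origin. The front is full width in 4 flats: 50 deg up to 10 mm height, 62 deg to 20, 74 deg to 30, 82 deg to 42. A plate pushed in squarely slides its far edge up it; once its near edge has come to this line the plate leans on the wall at about 65 deg and stays when let go.
- stop_top (a point): Middle of the top front edge of the wall, 42 mm above the surface. The leaning plate rests on this edge; its own top edge is then 12 to 18 mm higher, and is pushed back from behind, over the wall.
- plate: Loose flat plate 60 x 80 x 8 mm, 80 to 125 g, one large side white, the other matt black; starts flat, white up, 35 to 85 mm clear between its far edge and stop_top, up to 0.2 rad askew to the wall. Origin at the centre of the black side; z out of the white side (up at the start); x along the 60 mm side, towards the stop at the start; y along the 80 mm side.
- plate_far_edge (a point): Middle (also of the thickness) of the plate's 80 mm long narrow edge that is nearest the stop at the start; this edge rises.
- plate_near_edge (a point): Middle (also of the thickness) of the plate's opposite 80 mm edge, nearest the robot at the start; this is the edge to push, with the fingertips just above the surface (within about 5 mm), so that they do not ride over the plate. It stays down; pushing takes only a few newtons.
- post: Bystander: loose black post with steel pin on top, foot 32 mm across, 113 mm high, 220 g. Origin at the centre of its foot.
- lens_mount: Bystander: loose round lens (44 mm across) in a black ring on a black post, foot 40 mm across, 102 mm high, 250 g. Origin at the centre of its foot.
- bottle: Bystander: loose amber bottle with white cap, 40 mm across, 90 mm high. Origin at the centre of its foot. Post, lens mount and bottle stand at random in three places: two beside the plate and the stop, one behind a corner of the stop.
- case: Bystander: loose blue optics case 60 x 50 x 25 mm beside one end of the stop. Origin at the centre of its underside.
- clamp: Bystander: loose silver slotted fork clamp 86 x 26 x 10 mm lying beside the plate. Origin at the centre of its underside.
- driver: Bystander: loose screwdriver with red handle, 150 mm long, lying about 115 mm behind the stop's origin, along it. Origin at its underside near the middle.
Not all that is in view belongs to the job. Of the things that look like the plate, the smallest one is meant.

How it is judged:
On the way:
1. the plate stands tipped up, at least 55 degrees from flat, leaning on the stop, for 0.2 s (angle between plate's own z axis and vertical between 0.96 and 1.7 rad and contact force between plate and stop above 0.01 N), for 0.2 s.
At the end, for the whole second after the job is handed in: The plate lies flat on the board (within 5 degrees) and still, black side up, in front of the stop: its centre 30 to 200 mm in front of the stop's top edge and within 110 mm of the wall's middle to either side (angle between plate's own z axis and vertical above 3.05 rad and height (world z) of plate below 0.011 m and linear speed of plate below 0.02 m/s and x of plate in the frame of stop between -0.2 and -0.03 m and y of plate in the frame of stop between -0.11 and 0.11 m); the robot touches nothing.
It fails at once if the plate is lifted: both its near and far edges are more than 25 mm above the board (height (world z) of each of plate_far_edge, plate_near_edge above 0.025 m).
It fails at once if a bystander is moved by more than 20 mm (distance of any of post, lens_mount, bottle, case, clamp, driver from where it was at the start of the episode above 0.02 m).
It also fails if it takes over 48 s, if anything falls off the work surface, if the arm or the gripper's body presses on something with over 40 N, if the wrist force passes 120 N, or if a joint passes its speed limit or range.

## Robot

A 6-joint arm with a two-finger parallel gripper is mounted at the origin on the work surface. World frame = base frame: x ahead of the robot, y to its left, z up, the work surface at z = 0. Lengths are in m, angles in rad, forces in N, time in s.
With the tool pointing down it reaches from about 0.375 to 0.9 m from the base axis. Payload 3.1 kg.
Tool frame: the origin (TCP) lies midway between the tips of the shut fingers; the grasp point (between the pads) lies 19 mm behind it; z points along the fingers, y is the line along which they close (so a half turn about z gives the same grasp; the last joint's range is limited). The gripper opens to 85 mm and grips with 20 to 120 N. Pads are 22 mm wide; open, the fingers measure 114 mm over their backs; the gripper's body (76 mm by 85 mm) begins 54 mm behind the grasp point. The pads swing forward as they close: fully open they stand 13 mm farther back than shut.
Start: joints at [-1.321, 0.527, 1.433, -0, 1.181, -0.178], TCP at [0.259, -0.569, 0.231] pointing down, gripper open.
Joint ranges: [-3.08, 3.08], [-0.75, 2.2], [0.22, 2.44], [-1.43, 4.57], [0, 2.65], [-2.85, 2.85]. Speed limits (rad/s): [2.79, 2.79, 3.14, 3.14, 3.14, 3.14].

## Interface

Orientations are given as a unit quaternion [x, y, z, w].
In Python, from station import manip gives the robot as it stands.
- The arm moves only by the tool step_arm, never from a script. Its argument "targets" is text: rows parted by semicolons, each of 4 numbers parted by spaces: the shift along the tool's x, y, z in mm, then the turn about the tool's z in degrees. A call has 1 to 12 rows; each row is the pose to reach, as a shift and turn from the pose commanded when the call began, along the tool's axes at that moment; what a row does not reach only later rows make up. A row lasts 1/10 s, in which the tool goes at most 50 mm and 8.59 degrees, less where a joint would pass 70% of its speed; a pose out of reach is approached as far as the arm can. A call with a gripper value outside its range is refused whole. "gripper" is the closure, from 0 (fully open) to 1 (shut), set as the call begins (left out, the last holds). The fingers move at their own pace and stop on an object; "squeeze" is the grip in N (left out, the last holds). Time passes only in rows, so rows that repeat a pose let the fingers close. It gives the time, the measured TCP pose, the force, the opening and the grip force at its end, in the units of the state.
- manip.sense(): the state, without advancing time (a new reading comes with each control period).
- manip.snapshot(name): name is "scene" or "top" or "wrist"; returns the picture (400x640x3 uint8, red, green, blue); there is no depth.
- manip.get_calibration(name): a dict with "fov_y" (degrees; the focal length in pixels is half the picture's height over the tangent of half this angle, whatever the lens; pixels are square), "cx", "cy" (the principal point, pixels), "extrinsics" (4x4, takes a point from camera to world coordinates); the wrist camera has in their place "tool_from_camera" (4x4, takes a point from camera to tool coordinates, whose origin is the TCP and whose axes are the flange's). Camera axes: x right, y down, z forward; pixel columns grow to the right and rows downward; lengths in m; the calibration is good to about 2 mm. A picture is of the moment at which its call begins: read the wrist's pose just before it. get_calibration takes no time and is no camera call.
- manip.sign_off(): hands the job in; it is judged then, once.
Trained networks look in the newest picture that a camera, given by its name, has taken for a name from the list of things; names that differ only in an ending like _2 or _b are one class to them, and where a whole thing is asked for, a point or a joint stands for the part that bears it (a point fixed in the world has none). Each returns a list of dicts, best first, with "p" (0 to 1); they miss things now and then, are a little off and sometimes report something else, mostly with a low value. They report only what shows in the picture. A call takes as long as a camera call. They do not tell look-alikes from the thing itself.
- manip.recognise(camera, query): "position" ([column, row] in pixels, amid what is visible of it).
- manip.masks_of(camera, query): "pixels" (400x640 bool, what is visible of it) and "position" ([column, row] in pixels, amid what is visible of it).
- manip.mark_of(camera, query): "position" ([column, row] in pixels: a listed point, or the origin of a listed thing).
The state is a dict: "t": time; "q": joint angles; "qd": joint speeds; "tau": joint torques, N m; "tcp_pos": TCP position; "tool_rot": TCP orientation; "force": force on the tool from outside, world axes, zero at the start; "ft_torque": the same for the moment, N m; "finger_gap": opening from 0.0 (shut) to 1.0 (fully open); "gripper_force": force on a finger pad.
Only numpy, scipy, OpenCV 4.12 (cv2) and the standard library are available. Lean on these libraries where they do the work, as an engineer would, in place of code of your own. Each camera call takes 0.05 s, during which the arm holds its last target. There are 200 camera calls.

## Working session

There is one attempt and no reset: what is moved stays moved. The work goes in short steps, Python scripts to look and compute and a tool call to move; the robot and the scene stay as the last step left them, time stands still between calls to the robot, and variables do not carry over. Pictures are saved under pics/ and viewed, at most 10 in all, crops included, and the job is handed in when it is done.

Besides the shell and the picture viewer there is one more tool, called after "Request:" as a command line: name --argument value ..., lists and objects as JSON in quotes. step_arm: Moves the arm, as the interface text tells. Its arguments: {"type":"object","properties":{"targets":{"type":"string"},"gripper":{"type":"number"},"squeeze":{"type":"number"}},"required":["targets"]}

```bash
mkdir -p pics; cat > h.py <<'E'
import numpy as np, cv2
from station import manip
from scipy.spatial.transform import Rotation as R
def cam(name):
    c=manip.get_calibration(name); f=200/np.tan(np.radians(c["fov_y"])/2)
    if name=="wrist":
        s=manip.sense(); T=np.eye(4); T[:3,:3]=R.from_quat(s["tool_rot"]).as_matrix(); T[:3,3]=s["tcp_pos"]
        E=T@np.array(c["tool_from_camera"])
    else: E=np.array(c["extrinsics"])
    return f,c["cx"],c["cy"],E
def w(C,p,z):
    f,cx,cy,E=C; d=E[:3,:3]@np.array([(p[0]-cx)/f,(p[1]-cy)/f,1]); o=E[:3,3]
    return o+d*(z-o[2])/d[2]
def px(C,P):
    f,cx,cy,E=C; q=E[:3,:3].T@(np.array(P)-E[:3,3]); return [f*q[0]/q[2]+cx,f*q[1]/q[2]+cy]
def save(n,im): cv2.imwrite("pics/"+n+".png",im[:,:,::-1])
E
python3 - <<'E'
from h import *
s=manip.sense(); print(s["t"],s["tool_rot"])
for n in("top","scene"):
    im=manip.snapshot(n); save(n+"0",im); C=cam(n); print(n,C[0],C[3][:3,3].round(3))
    if n=="top":
        for q,z in(("stop_foot",0),("stop_top",.042),("stop",0),("plate",0),("plate_far_edge",.004),("plate_near_edge",.004),("post",0),("lens_mount",0),("bottle",0),("case",0),("clamp",0),("driver",0)):
            for r in manip.mark_of(n,q)[:3]: print(q,round(r["p"],2),np.round(r["position"]),w(C,r["position"],z).round(3))
E
```

```text
0.0 [ 9.77213989e-01  2.12253786e-01 -3.93159219e-05 -1.07193279e-03]
top 405.32362507117597 [0.442 0.083 0.944]
stop_foot 0.65 [320. 189.] [0.627 0.097 0.   ]
stop_top 0.77 [326. 178.] [0.644 0.082 0.042]
stop 0.96 [325. 182.] [0.642 0.084 0.   ]
plate 0.95 [361. 292.] [0.387 0.005 0.   ]
plate 0.79 [265. 290.] [0.394 0.224 0.   ]
plate 0.77 [326. 221.] [0.549 0.084 0.   ]
plate_far_edge 0.84 [276. 277.] [0.422 0.199 0.004]
plate_far_edge 0.67 [351. 302.] [0.366 0.029 0.004]
plate_near_edge 0.83 [378. 283.] [ 0.406 -0.034  0.004]
plate_near_edge 0.69 [322. 239.] [0.507 0.093 0.004]
post 0.82 [254. 174.] [0.664 0.252 0.   ]
lens_mount 0.79 [385. 230.] [ 0.528 -0.054  0.   ]
case 0.87 [393. 199.] [ 0.6   -0.076  0.   ]
clamp 0.56 [247. 213.] [0.571 0.268 0.   ]
driver 0.7 [346. 143.] [0.738 0.033 0.   ]
scene 381.12396771428376 [1.144 0.386 0.605]
```

```bash
python3 - <<'E'
import cv2
a=cv2.imread("pics/top0.png")[80:350,180:480]; cv2.imwrite("pics/topc.png",cv2.resize(a,None,fx=2.2,fy=2.2))
E
```

```text
(no output)
```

View pics/topc.png

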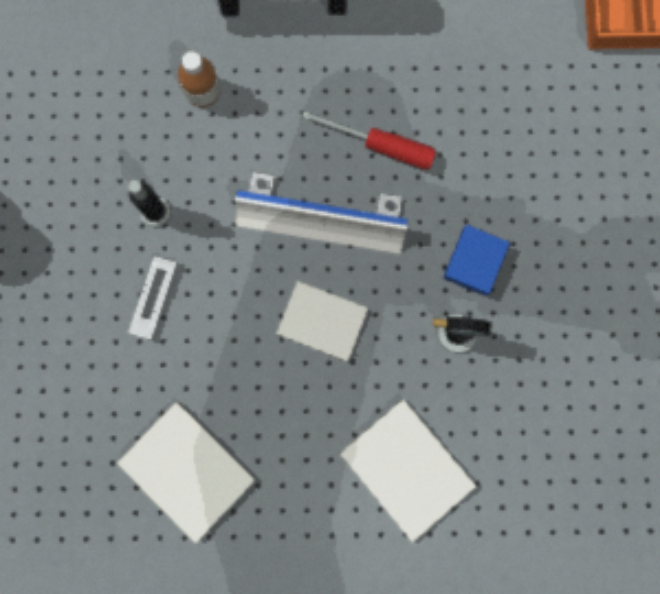

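View pics/scene0.png

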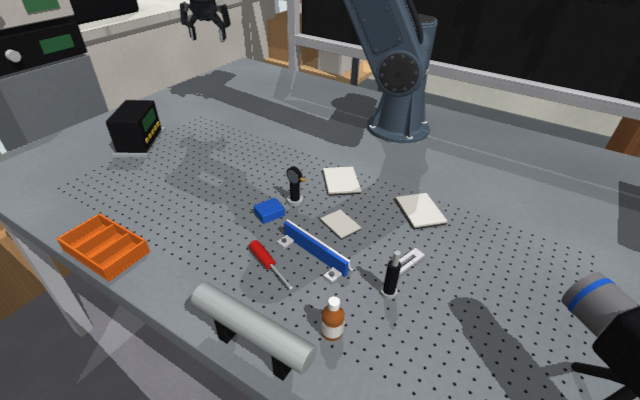

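The top crop shows the small plate at about (322,320), with the stop above it (blue edge from (237,193) to (405,224)). The lens mount and case are to the right, the clamp, post and bottle to the left, and the driver is behind. The two larger white cards near the robot are decoys. The scene view agrees.

```bash
python3 - <<'E'
from h import *
im=manip.snapshot("top"); C=cam("top")
for r in manip.masks_of("top","plate"):
    m=r["pixels"].astype(np.uint8)
    c=max(cv2.findContours(m,0,2)[0],key=cv2.contourArea)[:,0]
    P=np.array([w(C,p,.008)[:2] for p in c])*1000
    b=cv2.minAreaRect(P.astype(np.float32)); print("plate",r["p"],b,cv2.boxPoints(b).round())
for r in manip.masks_of("top","stop")[:1]:
    m=r["pixels"]
    hsv=cv2.cvtColor(im,cv2.COLOR_RGB2HSV); bl=m&(hsv[:,:,1]>120)&(hsv[:,:,0]>95)&(hsv[:,:,0]<135)
    ys,xs=np.nonzero(bl); P=np.array([w(C,p,.042)[:2] for p in zip(xs,ys)])*1000
    print("blue",cv2.boxPoints(cv2.minAreaRect(P.astype(np.float32))).round(1))
    wh=m&~bl; ys,xs=np.nonzero(wh); P=np.array([w(C,p,0)[:2] for p in zip(xs,ys)])*1000
    c=cv2.convexHull(P.astype(np.float32))[:,0]; print(c.round())
E
```

```text
plate 0.83 ((387.5837707519531, 223.89817810058594), (115.44296264648438, 86.80630493164062), 45.991329193115234) [[316. 213.]
 [379. 152.]
 [459. 235.]
 [396. 296.]]
plate 0.79 ((538.1890869140625, 82.18392944335938), (80.08843231201172, 61.53633117675781), 69.0525131225586) [[495.  56.]
 [553.  34.]
 [581. 109.]
 [524. 131.]]
plate 0.64 ((384.8576965332031, -2.012420654296875), (115.34742736816406, 86.43708801269531), 38.14726638793945) [[313.  -4.]
 [366. -72.]
 [457.  -0.]
 [404.  68.]]
blue [[634.5  -4.7]
 [640.2  -5.8]
 [672.2 167.7]
 [666.6 168.8]]
[[703. 155.]
 [701. 158.]
 [674. 174.]
 [671. 174.]
 [661. 174.]
 [659. 174.]
 [654. 174.]
 [652. 174.]
 [647. 174.]
 [644. 172.]
 [642. 162.]
 [631. 110.]
 [629.  96.]
 [618.  39.]
 [613.   9.]
 [613.  -1.]
 [615.  -3.]
 [635.  -9.]
 [649.  -9.]
 [674.  -5.]
 [703. 141.]
 [703. 143.]
 [703. 146.]
 [703. 150.]
 [703. 153.]]
```

Request:
step_arm --targets "474 -512 0 34.9;474 -512 0 34.9;474 -512 0 34.9;474 -512 0 34.9;474 -512 0 34.9;474 -512 0 34.9;474 -512 0 34.9;474 -512 0 34.9;474 -512 0 34.9;474 -512 0 34.9;474 -512 0 34.9;474 -512 0 34.9" --gripper 0.7

```text
t: 2.05
tcp_pos: [0.4481, 0.003, 0.2317]
tool_rot: [0.996, -0.091, 0.001, 0.0]
force: [0.6, -0.6, 0.4]
finger_gap: 0.301
gripper_force: 0.0
```

Request:
step_arm --targets "14 -48 0 0;14 -96 0 0;14 -96 50 0;14 -96 100 0;14 -96 150 0;14 -96 180 0;14 -96 200 0;14 -96 200 0"

```text
t: 2.85
tcp_pos: [0.4771, 0.093, 0.0289]
tool_rot: [0.996, -0.091, -0.003, 0.0]
force: [-0.6, 0.4, 0.2]
finger_gap: 0.297
gripper_force: 0.0
```

```bash
python3 - <<'E'
from h import *
im=manip.snapshot("wrist"); save("w1",im); C=cam("wrist"); s=manip.sense(); print(s["tcp_pos"],s["force"],C[3][:3,3])
S=np.array([.644,.082]);n=np.array([.983,-.182]);t=np.array([.182,.983])
for r in manip.masks_of("wrist","plate"):
    c=max(cv2.findContours(r["pixels"].astype(np.uint8),0,2)[0],key=cv2.contourArea)[:,0]
    P=np.array([w(C,p,.008)[:2]-S for p in c])@np.array([n,t]).T*1000
    b=cv2.minAreaRect(P.astype(np.float32)); print(r["p"],b,cv2.boxPoints(b).round())
E
```

```text
[0.47806957 0.09298781 0.03038306] [ 0.68173882 -0.36983907 -0.29489032] [0.54830157 0.08008857 0.17272819]
0.84 ((-101.98440551757812, -19.265380859375), (81.38957977294922, 60.92405319213867), 78.37732696533203) [[-140.  -53.]
 [ -80.  -65.]
 [ -64.   14.]
 [-124.   27.]]
0.67 ((-217.5610809326172, -148.4463653564453), (125.64102935791016, 35.61867904663086), 51.48234176635742) [[-271. -187.]
 [-243. -209.]
 [-165. -110.]
 [-192.  -88.]]
0.59 ((-227.4861602783203, 123.5151138305664), (20.602550506591797, 61.21236801147461), 33.96470642089844) [[-253.  143.]
 [-219.   92.]
 [-202.  104.]
 [-236.  155.]]
```

View pics/w1.png

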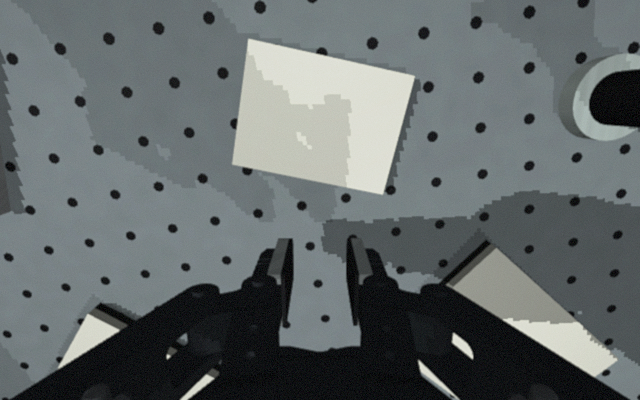

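The wrist view shows the plate corners at (248,40), (413,75), (382,193) and (233,163). The open fingertips at (285,250) and (355,250) are centred behind its near edge. Lowering.

Request:
step_arm --targets "0 0 15 0;0 0 24 0;0 0 27 0;0 0 29 0;0 0 29 0"

```text
t: 3.45
tcp_pos: [0.4789, 0.093, 0.0027]
tool_rot: [0.996, -0.091, 0.0, -0.0]
force: [-0.0, -0.7, 0.8]
finger_gap: 0.301
gripper_force: 0.0
```

Request:
step_arm --targets "0 0 1 0;0 0 2 0;0 0 3 0;0 0 3 0"

```text
t: 3.85
tcp_pos: [0.4788, 0.093, -0.0001]
tool_rot: [0.996, -0.091, 0.0, -0.0]
force: [0.1, 0.1, 5.3]
finger_gap: 0.303
gripper_force: 2.7
```

Request:
step_arm --targets "0 0 -3 0;6 0 -3 0;12 0 -3 0;18 0 -3 0;24 0 -3 0;30 0 -3 0;37 0 -3 0;44 0 -3 0;51 0 -3 0;58 0 -3 0;65 0 -3 0;68 0 -3 0"

```text
t: 5.05
tcp_pos: [0.5467, 0.0805, 0.0024]
tool_rot: [0.996, -0.091, 0.001, -0.0]
force: [-0.3, -0.1, 0.1]
finger_gap: 0.3
gripper_force: 0.3
```

```bash
cat >> h.py <<'E'
S=np.array([.644,.082]);n=np.array([.983,-.182]);t=np.array([.182,.983])
def rect(cn,z=.008):
    C=cam(cn); im=manip.snapshot(cn)
    for r in manip.masks_of(cn,"plate"):
        c=max(cv2.findContours(r["pixels"].astype(np.uint8),0,2)[0],key=cv2.contourArea)[:,0]
        P=np.array([w(C,p,z)[:2]-S for p in c])@np.array([n,t]).T*1000
        b=cv2.minAreaRect(P.astype(np.float32))
        if b[0][0]>-150: print(r["p"],b[1],b[2],cv2.boxPoints(b).round(1).tolist())
    return im
def tool():
    s=manip.sense(); p=np.array(s["tcp_pos"][:2])-S; print("t",s["t"],"tool n,t,z",(1000*p@n).round(1),(1000*p@t).round(1),round(1000*s["tcp_pos"][2],1),"F",np.round(s["force"],1))
E
python3 - <<'E'
from h import *
tool(); save("w2",rect("wrist"))
E
```

```text
t 5.05 tool n,t,z -95.3 -19.2 2.4 F [-0.3 -0.1  0.1]
0.82 (60.5892333984375, 80.20039367675781) 0.04332003369927406 [[-84.19999694824219, 27.0], [-84.0999984741211, -53.20000076293945], [-23.5, -53.20000076293945], [-23.600000381469727, 27.0]]
```

Request:
step_arm --targets "5 0 1 0;10 0 1 0;15 0 1 0;20 0 1 0;25 0 1 0;30 0 1 0;35 0 1 0;40 0 1 0;44 0 1 0;48 0 1 0;48 0 1 0"

```text
t: 6.25
tcp_pos: [0.5939, 0.0719, 0.0015]
tool_rot: [0.996, -0.091, 0.001, -0.0]
force: [0.2, 0.9, 0.3]
finger_gap: 0.298
gripper_force: 0.0
```

```bash
python3 - <<'E'
from h import *
tool(); save("s3",manip.snapshot("scene")[150:300,220:440].repeat(3,0).repeat(3,1))
E
```

```text
t 6.25 tool n,t,z -47.4 -19.1 1.5 F [0.2 0.9 0.3]
```

View pics/s3.png

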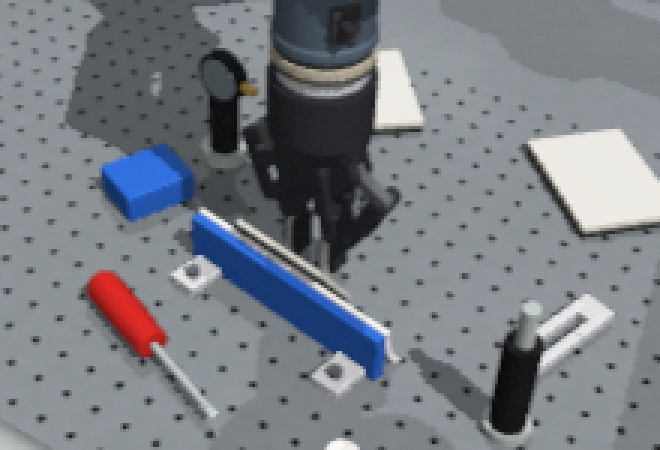

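The plate is tilting up, with its top edge just showing behind the wall from (237,222) to (350,300). I'll push on slowly.

Request:
step_arm --targets "2 0 0 0;4 0 0 0;6 0 0 0;8 0 0 0;10 0 0 0;12 0 0 0;12 0 0 0;12 0 0 0"

```text
t: 7.1
tcp_pos: [0.6049, 0.0698, 0.0014]
tool_rot: [0.996, -0.091, 0.0, -0.0]
force: [0.1, -0.8, -1.0]
finger_gap: 0.3
gripper_force: 0.0
```

```bash
python3 - <<'E'
from h import *
tool(); save("s4",manip.snapshot("scene")[150:300,220:440].repeat(3,0).repeat(3,1))
E
```

```text
t 7.1 tool n,t,z -36.2 -19.1 1.4 F [ 0.1 -0.8 -1. ]
```

View pics/s4.png

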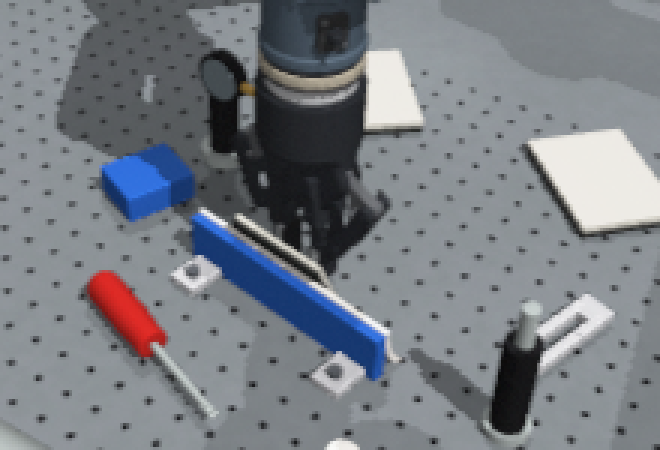

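The plate now stands higher, its top edge running (237,215) to (330,285). I'll go a bit further and compare against projected geometry.

Request:
step_arm --targets "2 0 0 0;4 0 0 0;5 0 0 0;5 0 0 0;5 0 0 0;5 0 0 0"

```text
t: 7.75
tcp_pos: [0.6065, 0.0695, 0.0012]
tool_rot: [0.996, -0.09, -0.003, -0.0]
force: [-5.7, 1.8, 4.1]
finger_gap: 0.299
gripper_force: 3.3
```

```bash
python3 - <<'E'
from h import *
tool(); C=cam("scene"); im=manip.snapshot("scene").copy()
def W(a,b,z): return [*(S+n*a/1000+t*b/1000),z/1000]
for th,col in ((66,(255,0,0)),(58,(0,255,0))):
    c,s=np.cos(np.radians(th)),np.sin(np.radians(th))
    a0=-max(42*c/s,18)
    for b in(-53,27): 
        for d in (0,8):
            p=px(C,W(a0+60*c-d*s,b,60*s+d*c)); print(th,b,d,np.round((np.array(p)-[220,150])*4)); 
    print(60*s)
big=cv2.resize(im[150:300,220:420],None,fx=4,fy=4,interpolation=cv2.INTER_CUBIC)
save("s5",big)
E
```

```text
t 7.75 tool n,t,z -34.6 -19.1 1.2 F [-5.7  1.8  4.1]
66 -53 0 [307. 291.]
66 -53 8 [317. 280.]
66 27 0 [417. 363.]
66 27 8 [427. 351.]
54.812727458556054
58 -53 0 [308. 296.]
58 -53 8 [316. 284.]
58 27 0 [417. 368.]
58 27 8 [426. 355.]
50.88288576938556
```

View pics/s5.png

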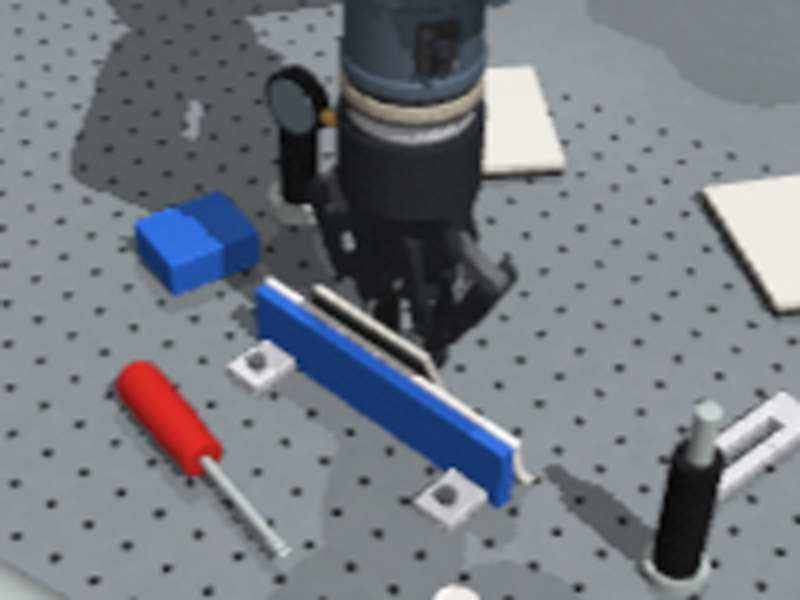

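The plate's top edge, (315,288) to (430,355), fits the projection for a 58–66° lean. The 6 N stall force says the near edge has reached the foot. Letting go now and checking.

Request:
step_arm --targets "-4 0 0 0;-10 0 0 0;-18 0 0 0;-28 0 0 0;-38 0 0 0;-38 0 -40 0;-38 -6 -80 0;-38 -6 -115 0;-38 -6 -115 0"

```text
t: 8.7
tcp_pos: [0.576, 0.082, 0.1211]
tool_rot: [0.996, -0.09, 0.005, -0.0]
force: [1.2, -0.4, -0.9]
finger_gap: 0.306
gripper_force: 0.0
```

```bash
python3 - <<'E'
from h import *
tool(); C=cam("wrist"); im=manip.snapshot("wrist"); save("w6",im)
for q,z in(("plate_far_edge",.056),("plate_near_edge",.002),("stop_top",.042),("stop_foot",0)):
    for r in manip.mark_of("wrist",q)[:2]:
        d=w(C,r["position"],z)[:2]-S; print(q,round(r["p"],2),np.round(r["position"]),(1000*d@n).round(1),(1000*d@t).round(1))
def W(a,b,z): return [*(S+n*a/1000+t*b/1000),z/1000]
for th in(66,58,50):
    c,s=np.cos(np.radians(th)),np.sin(np.radians(th));a0=-max(42*c/s,18)
    print(th,[np.round(px(C,W(a0+60*c-d*s,b,60*s+d*c))).tolist() for d in(0,8) for b in(-53,27)], [np.round(px(C,W(a0-d*s,b,d*c))).tolist() for d in(0,8) for b in(-53,27)])
E
```

```text
t 8.7 tool n,t,z -66.8 -12.4 121.1 F [ 1.2 -0.4 -0.9]
plate_far_edge 0.92 [322. 108.] 3.0 -13.5
plate_near_edge 0.89 [473. 335.] -206.4 -159.5
plate_near_edge 0.59 [320. 134.] -17.0 -12.1
stop_top 0.78 [299. 110.] 1.8 1.9
66 [[385.0, 104.0], [257.0, 104.0], [385.0, 116.0], [257.0, 116.0]] [[370.0, 136.0], [272.0, 136.0], [371.0, 146.0], [271.0, 145.0]]
58 [[384.0, 104.0], [259.0, 104.0], [385.0, 115.0], [258.0, 115.0]] [[370.0, 146.0], [272.0, 145.0], [370.0, 155.0], [272.0, 154.0]]
50 [[382.0, 108.0], [260.0, 108.0], [383.0, 118.0], [259.0, 117.0]] [[369.0, 156.0], [272.0, 156.0], [370.0, 165.0], [272.0, 165.0]]
```

View pics/w6.png

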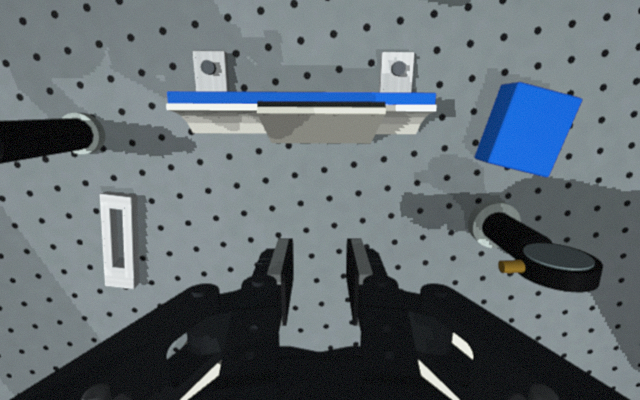

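The plate leans squarely on the wall: top edge at row 103–115, base at row 143, columns 257–385. That matches the 66° projection. Next I go over the wall and down behind it.

Request:
step_arm --targets "45 0 0 0;85 0 0 0;106 0 0 0;106 0 30 0;106 0 55 0;106 0 70 0;106 0 75 0;106 0 75 0"

```text
t: 9.75
tcp_pos: [0.6765, 0.0627, 0.0399]
tool_rot: [0.996, -0.091, -0.001, 0.0]
force: [-0.4, -0.5, -0.2]
finger_gap: 0.296
gripper_force: 0.0
```

Request:
step_arm --targets "0 0 -6 0;0 0 -6 0;0 0 -6 0"

```text
t: 10.05
tcp_pos: [0.6785, 0.0626, 0.0491]
tool_rot: [0.996, -0.09, 0.002, -0.0]
force: [0.3, -0.1, -0.0]
finger_gap: 0.301
gripper_force: 0.0
```

```bash
python3 - <<'E'
from h import *
for i in range(3): tool(); manip.snapshot("scene")
E
```

```text
t 10.05 tool n,t,z 37.5 -12.8 49.1 F [ 0.3 -0.1 -0. ]
t 10.1 tool n,t,z 37.1 -12.8 48.8 F [ 0.6 -0.2  0.7]
t 10.15 tool n,t,z 36.8 -12.9 48.4 F [0.3 0.6 0.2]
```

Request:
step_arm --targets "-4 0 0 0;-8 0 0 0;-12 0 0 0;-16 0 0 0;-20 0 0 0;-25 0 0 0;-30 0 0 0;-35 0 0 0;-40 0 0 0;-45 0 0 0;-50 0 0 0;-55 0 0 0"

```text
t: 11.4
tcp_pos: [0.6229, 0.0726, 0.0473]
tool_rot: [0.996, -0.091, 0.0, 0.0]
force: [0.2, 0.7, 0.6]
finger_gap: 0.298
gripper_force: 0.0
```

```bash
python3 - <<'E'
from h import *
tool(); C=cam("wrist"); im=manip.snapshot("top"); save("t7",cv2.resize(im[130:260,220:420],None,fx=3,fy=3))
E
```

```text
t 11.4 tool n,t,z -19.0 -13.1 47.3 F [0.2 0.7 0.6]
```

View pics/t7.png

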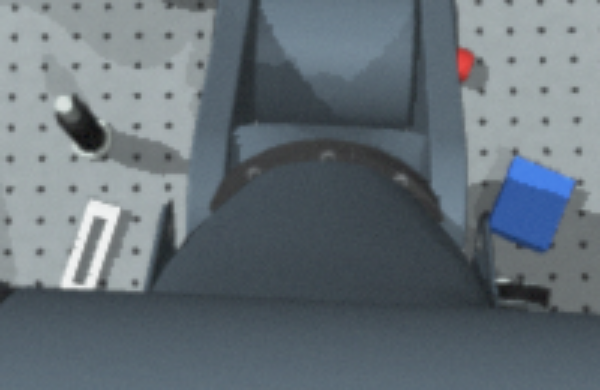

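The arm blocks the top view. I'll push a little further, back off over the wall, rise, and look with the wrist camera.

Request:
step_arm --targets "-6 0 0 0;-12 0 0 0;-12 0 0 0;-6 0 -10 0;0 0 -40 0;0 0 -80 0;-40 0 -80 0;-50 0 -80 0;-50 0 -80 0"

```text
t: 12.35
tcp_pos: [0.5727, 0.0819, 0.1279]
tool_rot: [0.996, -0.09, -0.001, 0.0]
force: [0.6, 0.3, -0.3]
finger_gap: 0.3
gripper_force: 0.0
```

```bash
python3 - <<'E'
from h import *
tool(); save("w8",rect("wrist"))
for q in("plate","plate_far_edge","plate_near_edge"): print(q,[(round(r["p"],2),np.round(r["position"])) for r in manip.mark_of("wrist",q)])
E
```

```text
t 12.35 tool n,t,z -70.1 -13.0 127.9 F [ 0.6  0.3 -0.3]
0.63 (79.8365707397461, 61.041404724121094) 89.86933898925781 [[-85.9000015258789, -52.5], [-24.799999237060547, -52.599998474121094], [-24.700000762939453, 27.200000762939453], [-85.69999694824219, 27.399999618530273]]
plate [(0.77, array([317., 174.])), (0.56, array([221., 382.]))]
plate_far_edge [(0.8, array([319., 207.]))]
plate_near_edge [(0.98, array([316., 138.])), (0.81, array([466., 327.])), (0.26, array([512., 125.]))]
```

View pics/w8.png

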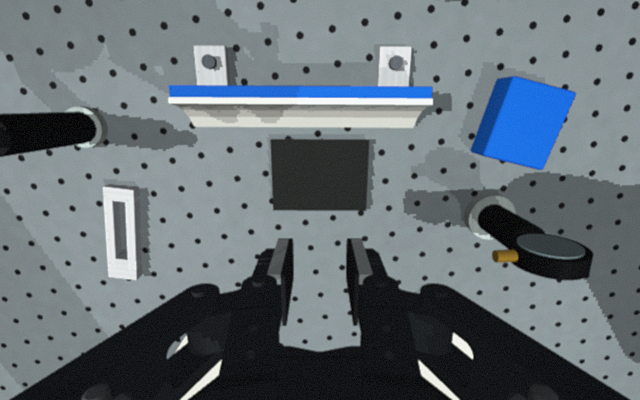

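The plate lies flat, black side up, at (271–370, 140–210), with its centre about 55 mm in front of the stop's top edge. The bystanders in view look undisturbed, and the tool is clear at 128 mm height.

```bash
python3 -c "
from station import manip
print(manip.sign_off())"
```

```text
the job is handed in; nothing more can be done
None
```

The plate has been turned over and handed in: it lies flat, black side up, centred about 55 mm in front of the stop's top edge, with the other objects in the last view still in place (the bottle and driver were outside it).

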